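# Line up a vegetable dicer's blade frame with a drift and fit its second bolt

## Task

The blade frame of the vegetable dicer has swung out of line on its first bolt, to one side or the other. Put the drift's tip into the open hole diagonally opposite that bolt, swing the frame with it until you feel the bed's hole underneath, and press the drift fully home without forcing it; with the drift still in, fit the loose bolt fully home in the other open hole, again without forcing. Then draw the drift and leave it standing fully down in a hole of the white rest, without disturbing the saucepan, bowl or pepper mill.

Things in the scene. Friction and masses are not known exactly. Their poses are not given: they have to be found in the camera images.
- dicer: Base of a countertop vegetable dicer, stands firm: cast aluminium bed 176 x 238 x 18 mm on legs, top 95 mm up, pusher lifted off. Origin: worktop level, under the bolt already fitted; its yaw is not the bed's. The bed, mostly hidden under the blade frame, has a drift hole and a bolt hole matching the frame's, right through, 70 mm of air below. Two 22 mm bushes stand 6 mm above it beside the frame
- frame: Blade frame on the bed: steel, 140 x 170 x 8 mm (x, y, z), top 103 mm up, 90 mm square blade grid in the middle between two ribs 4 mm high. Origin: under it, on the axis of the fitted bolt, which is 55 mm in +x and 70 mm in -y from its middle. It turns on that bolt with friction of 0.5 N m (3 N at the drift hole) and stays where it is left; up to 0.14 rad either way from in line
- pivot (a point): On the axis of the fitted bolt, at the frame's top face. That bolt's head is 24 mm across and stands 28 mm above the frame
- drift_hole (a point): Centre, at the frame's top face, of the frame's 13 mm hole in the corner diagonally opposite the fitted bolt, 178 mm from it. Moves with the frame. The bed's 13 mm hole lies up to 18 mm off along the arc about the fitted bolt, to either side, hidden by the frame: a drift tip in the frame's hole rests on the bed, 8 mm down, and drops when it comes over the bed's hole
- bolt_hole (a point): Centre, at the frame's top face, of the frame's 12 mm hole for the second bolt, 140 mm from the fitted bolt and 110 mm from the drift hole; moves with the frame. The bed's hole below is 12 mm too
- drift: Drift pin, dark steel, 150 g, hanging upright by its shoulder in one hole of the rest. Origin: on the axis, in the plane of the shoulder; z up the handle. Above it a knurled handle 22 mm across, 60 mm long; below it a 12 mm shank 16 mm long, then a 32 mm taper to a 7 mm flat tip, 48 mm below the origin. Home: shoulder on the frame, origin at point drift_hole. Over 40 N would mar the holes
- bolt: Loose thumb bolt, steel, 80 g, hanging upright in the rest's other hole. Origin: on the axis, in the plane under the head; z up. Above it a knurled head 24 mm across, 28 mm high; below it a plain shank 10.5 mm across, 25 mm long, the last 4 mm tapering to 7 mm. It just drops in, not over 40 N (a nut goes on below later). Home: head on the frame, origin at point bolt_hole
- rest: Fixed white plastic parts rest, a block 150 x 60 x 62 mm (x, y, z). Origin: centre of its underside. Two vertical 15 mm through holes at x -40 and x +40 mm on its centre line hold the drift and the bolt, either way round
- rest_a (a point): Mouth (top centre, 62 mm up) of the rest's hole at x -40 mm
- rest_b (a point): Mouth (top centre, 62 mm up) of the rest's hole at x +40 mm
- saucepan: Steel saucepan of diced potato on the hob, 180 mm across, 105 mm high, long handle and a pink spoon; origin: centre of its underside. Leave alone
- bowl: Small white bowl, 110 mm across, 45 mm high; origin: centre of its underside. Leave alone
- mill: Wooden pepper mill, 56 mm across, 160 mm high; origin: centre of its underside. Leave alone
There are look-alikes about, which are no part of the job. There is more than one size of the rest; the job needs the smallest.

How it is judged (in metres and radians):
On the way, in this order (a step that is already met when the one before it is completed fails the run):
1. the drift is fully home through the frame's hole diagonally opposite the fitted bolt (shoulder within 3 mm of its seat, upright), before the bolt is in (distance between drift and drift_hole below 0.003 m and angle between drift's own z axis and vertical below 0.1 rad and distance between bolt and bolt_hole above 0.012 m), for 0.2 s.
2. with the drift still home (within 6 mm), the bolt is fully home in the other hole (head within 3 mm of its seat, upright) (distance between drift and drift_hole below 0.006 m and distance between bolt and bolt_hole below 0.003 m and angle between bolt's own z axis and vertical below 0.08 rad), for 0.2 s.
At the end, for the whole second after the job is handed in: The bolt stands home in the bolt hole through frame and bed (under-head centre within 3 mm of the hole's mouth, within 0.08 rad of upright); the drift stands upright in either hole of the rest (shoulder centre within 5 mm of the hole's mouth, within 0.1 rad of upright); both at rest (distance between bolt and bolt_hole below 0.003 m and angle between bolt's own z axis and vertical below 0.08 rad and (distance between drift and rest_a below 0.005 m or distance between drift and rest_b below 0.005 m) and angle between drift's own z axis and vertical below 0.1 rad and linear speed of each of drift, bolt below 0.02 m/s); the robot touches nothing.
It fails at once if the drift is forced against the dicer with more than 40 N (contact force between drift and dicer above 40 N).
It fails at once if the bolt is forced against the dicer with more than 40 N (contact force between bolt and dicer above 40 N).
It fails at once if the saucepan, bowl or pepper mill is moved more than 20 mm or tipped (distance of any of saucepan, bowl, mill from where it was at the start of the episode above 0.02 m or angle between mill's own z axis and vertical above 0.3 rad).
It also fails if it takes over 72 s, if anything falls off the work surface, if the arm or the gripper's body presses on something with over 40 N, if the wrist force passes 120 N, or if a joint passes its speed limit or range.

## Robot

A 6-joint arm with a two-finger parallel gripper is mounted at the origin on the work surface. World frame = base frame: x ahead of the robot, y to its left, z up, the work surface at z = 0. Lengths are in m, angles in degrees, forces in N, time in s.
With the tool pointing down it reaches from about 0.4 to 0.825 m from the base axis. Payload 7 kg.
Tool frame: the origin (TCP) lies on the centre line of the jaws, within the pads' length; the fingertips stand 11 mm ahead of it and the grasp point (between the pads) lies 8 mm behind it; z points along the fingers, y is the direction in which the jaws open and shut (so a half turn about z gives the same grasp; the last joint's range is limited). The gripper opens to 88 mm and grips with 3 to 60 N. Pads are 19 mm wide; open, the fingers measure 130 mm over their backs; the gripper's body (78 mm by 193 mm) begins 47 mm behind the grasp point.
Start: joints at [16.507, 20.546, 0.682, 0, -70.136, -16.507], TCP at [0.675, -0, 0.238] pointing down, gripper open.
Joint ranges: [-176.03, 176.03], [-82.01, 121.73], [-58.28, 71.71], [-173.87, 95.51], [-174.79, -0.11], [-173.66, 173.66]. Speed limits (degrees/s): [136.94, 136.94, 172.46, 180, 180, 180].

## Interface

Orientations are given as [roll, pitch, yaw] about the fixed x, y, z axes, in that order (R = Rz(yaw) Ry(pitch) Rx(roll)).
In Python, from plant import ctrl, cams, order gives the robot as it stands.
- The arm moves only by the tool jog_arm, never from a script. Its argument "motion" is a list of rows, each an object with "offset": the shift along the tool's x, y, z in mm, a list of three; "roll": the turn about the tool's z in rad; "hand": the finger opening in mm, from 0 to 87.6. A call has 1 to 20 rows; each row is the pose to reach, as a shift and turn from the pose commanded when the call began, along the tool's axes at that moment; what a row does not reach only later rows make up. A row lasts 1/12 s, in which the tool goes at most 41.7 mm and 7.16 degrees, less where a joint would pass 70% of its speed; a pose out of reach is approached as far as the arm can. A call with a gripper value outside its range is refused whole. The fingers move at their own pace and stop on an object; the grip force is fixed at half the most. Time passes only in rows, so rows that repeat a pose let the fingers close. It gives the time, the measured TCP pose, the force and the opening at its end, in the units of the state.
- ctrl.get_obs(): the state, without advancing time (a new reading comes with each control period).
- cams.snapshot(name): name is "scene" or "side" or "wrist"; returns a dict with "img" (384x512x3 uint8, red, green, blue), "K" (3x3 intrinsics, pixels), "cam_to_world" (4x4, takes a point from camera to world coordinates); the wrist camera has in their place "T_tool_cam" (4x4, takes a point from camera to tool coordinates, whose origin is the TCP and whose axes are the flange's). Camera axes: x right, y down, z forward; pixel columns grow to the right and rows downward; lengths in m; the calibration is good to about 2 mm. A picture is of the moment at which its call begins: read the wrist's pose just before it. There is no depth.
- order.close_job(): hands the job in, once; it reports no verdict.
The state is a dict: "clock": time; "joint_pos": joint angles; "qvel": joint speeds; "tau": joint torques, N m; "tool_pos": TCP position; "orientation": TCP orientation; "force": force on the tool from outside, world axes, zero at the start; "moment": the same for the moment, N m; "opening": finger opening in m.
Only numpy, scipy, OpenCV 4.12 (cv2) and the standard library are available. Lean on these libraries where they do the work, as an engineer would, in place of code of your own. Each camera call takes 0.05 s, during which the arm holds its last target. There are 200 camera calls.

## Working session

There is one attempt and no reset: what is moved stays moved. The work goes in short steps, Python scripts to look and compute and a tool call to move; the robot and the scene stay as the last step left them, time stands still between calls to the robot, and variables do not carry over. Pictures are saved under pics/ and viewed, about 8 in all and at most 12, crops included, and the job is handed in when it is done.

Besides the shell and the picture viewer there is one more tool, called after "Request:" in YAML: its name, and indented under it one key for each argument. jog_arm: Moves the arm, as the interface text tells. Its arguments: {"type":"object","properties":{"motion":{"type":"array"}},"required":["motion"]}

```bash
mkdir -p pics; ls; cat > h.py <<'E'
import numpy as np, cv2
from plant import ctrl, cams, order
from scipy.spatial.transform import Rotation as Ro
def toolT():
    o=ctrl.get_obs(); T=np.eye(4)
    T[:3,:3]=Ro.from_euler('xyz',o['orientation'],degrees=True).as_matrix(); T[:3,3]=o['tool_pos']; return T
def snap(name,save=None):
    T=toolT(); s=cams.snapshot(name)
    C=T@np.array(s['T_tool_cam']) if name=='wrist' else np.array(s['cam_to_world'])
    if save: cv2.imwrite('pics/%s.png'%save,s['img'][:,:,::-1]); np.savez('pics/%s.npz'%save,img=s['img'],K=s['K'],C=C)
    return s['img'],np.array(s['K']),C
def ray(K,C,p):
    d=C[:3,:3]@np.linalg.inv(K)@np.array([p[0],p[1],1.]); return C[:3,3],d/np.linalg.norm(d)
def onplane(K,C,p,z):
    o,d=ray(K,C,p); return o+d*(z-o[2])/d[2]
def tri(r1,r2):
    A=np.zeros((3,3));b=np.zeros(3)
    for o,d in (r1,r2):
        M=np.eye(3)-np.outer(d,d);A+=M;b+=M@o
    x=np.linalg.solve(A,b); return x,[np.linalg.norm((np.eye(3)-np.outer(d,d))@(x-o)) for o,d in (r1,r2)]
def proj(K,C,X):
    q=K@(np.linalg.inv(C)@np.append(X,1))[:3]; return q[:2]/q[2]
def load(n):
    d=np.load('pics/%s.npz'%n); return d['img'],d['K'],d['C']
E
python3 - <<'E'
from h import *
a=snap('scene','scene0')[0]; b=snap('side','side0')[0]; c=snap('wrist','wrist0')[0]
v=np.vstack([np.hstack([a,b]),np.hstack([c,c*0])])
cv2.imwrite('pics/all0.png',cv2.resize(v,(800,600),interpolation=cv2.INTER_AREA)[:,:,::-1])
for n in ('scene0','side0','wrist0'):
    i,K,C=load(n); print(n,K[0,0],C.round(3).tolist())
print(ctrl.get_obs())
E
```

```text
pics
scene0 354.5142864854609 [[-0.756, 0.536, -0.375, 0.978], [0.654, 0.612, -0.445, 0.531], [-0.009, -0.582, -0.813, 1.095], [0.0, 0.0, 0.0, 1.0]]
side0 390.0094663344492 [[0.924, -0.273, 0.268, 0.179], [-0.383, -0.66, 0.646, -0.841], [0.0, -0.699, -0.715, 1.002], [0.0, 0.0, 0.0, 1.0]]
wrist0 300.70147154349496 [[-1.0, 0.001, -0.001, 0.675], [0.0, 0.954, 0.3, -0.082], [0.001, 0.3, -0.954, 0.384], [0.0, 0.0, 0.0, 1.0]]
{'clock': 0.15, 'joint_pos': array([ 1.65086821e+01,  2.05821270e+01,  6.46597441e-01, -1.39691945e-02,
       -7.01370199e+01, -1.65058834e+01]), 'qvel': array([ 0.0767466 , -0.20366146,  0.01457817,  0.01789379, -0.09198375,
       -0.02221901]), 'tau': array([ 1.39394037e-04, -5.83274567e+01,  2.93289685e+01,  7.00122759e+00,
        8.75052094e-03, -9.76538854e-05]), 'tool_pos': array([ 6.74644767e-01, -8.70559490e-06,  2.36844516e-01]), 'orientation': array([ 1.79926709e+02, -8.02150862e-03, -9.00019508e+01]), 'force': array([0.63786151, 0.03660015, 0.28406633]), 'moment': array([ 0.005625  , -0.00705811, -0.0087699 ]), 'opening': 0.08782364531197792}
```

View pics/all0.png

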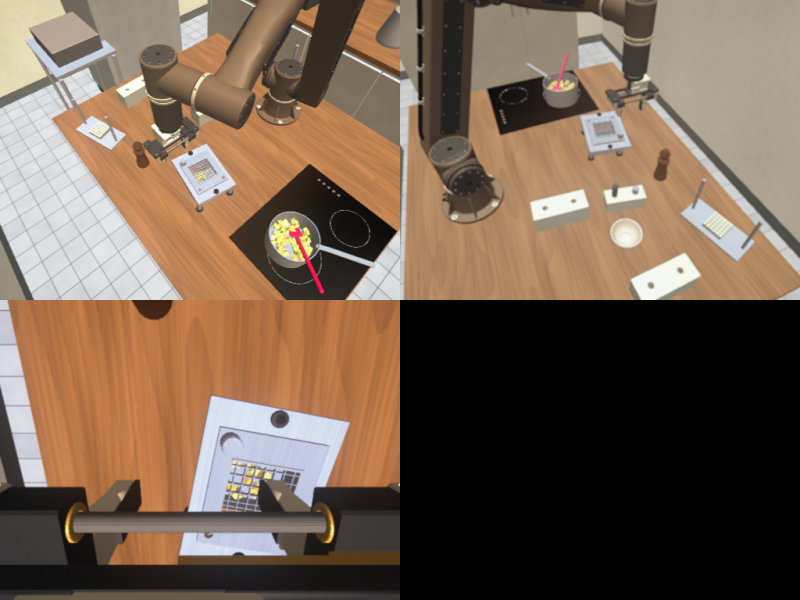

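The smallest rest looks like the one at side (625,195 in the mosaic), with drift and bolt in it. The larger plain blocks at (560,205) and (665,275) are look-alikes, and so is the plate with posts at (720,225). I'll confirm with enlarged crops.

```bash
python3 - <<'E'
from h import *
s=load('side0')[0]; c=load('scene0')[0]
A=cv2.resize(s[205:325,240:340],(0,0),fx=4,fy=4,interpolation=cv2.INTER_CUBIC)  # rest+bowl
A=cv2.resize(s[130:290,215:355],None,fx=2.8,fy=2.8,interpolation=cv2.INTER_CUBIC)[:300]
A=cv2.resize(s[225:285,250:330],(400,300),interpolation=cv2.INTER_CUBIC)
B=cv2.resize(s[138:203,222:309],(400,300),interpolation=cv2.INTER_CUBIC)
D=cv2.resize(c[180:276,210:310],(400,300),interpolation=cv2.INTER_CUBIC)
w=load('wrist0')[0]; W=cv2.resize(w[115:325,220:480],(400,300),interpolation=cv2.INTER_CUBIC)
cv2.imwrite('pics/c1.png',np.vstack([np.hstack([A,B]),np.hstack([D,W])])[:,:,::-1])
E
```

```text
(no output)
```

View pics/c1.png

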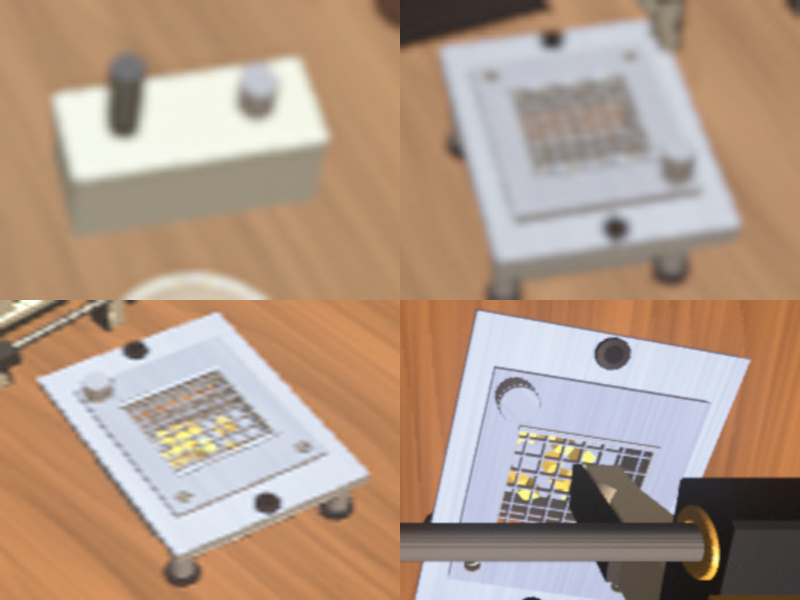

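```bash
python3 - <<'E'
from h import *
_,Ks,Cs=load('side0'); _,Kc,Cc=load('scene0'); _,Kw,Cw=load('wrist0')
sB=lambda x,y:(222+x/4.598,138+y/4.615); sA=lambda x,y:(250+x/5,225+y/5); sD=lambda x,y:(210+x/4,180+y/3.125); sW=lambda x,y:(220+x*.65,115+y*.7)
for n,b,d,z in (('drift_hole',sB(90,75),sD(303,146),.103),('bolt_hole',sB(230,57),sD(183,195),.103),('pivot_base?',sB(677,0) ,None,0),('pivottop',sB(278,158),sD(94,80),.131)):
    if d is None: continue
    x,e=tri(ray(Ks,Cs,b),ray(Kc,Cc,d)); print(n,x.round(4),np.round(e,4),onplane(Ks,Cs,b,z).round(4),onplane(Kc,Cc,d,z).round(4))
print('pivot wrist',onplane(Kw,Cw,sW(520,404-300),.131).round(4), 'bolt hole wrist',onplane(Kw,Cw,sW(472,265),.103).round(4))
P=[onplane(Ks,Cs,sA(*p),.062) for p in ((53,95),(303,57),(328,140),(75,182))]
print(np.round(P,4),[np.linalg.norm(P[i]-P[i-3]).round(4) for i in range(4)])
for n,p,z in (('drift top',(127,64),.122),('drift base',(123,130),.062),('bolt top',(259,76),.09),('bolt base',(257,112),.062)): print(n,onplane(Ks,Cs,sA(*p),z).round(4))
E
```

```text
drift_hole [0.552  0.1528 0.0979] [0.0026 0.0026] [0.5519 0.1455 0.103 ] [0.5518 0.1558 0.103 ]
bolt_hole [0.661  0.1315 0.0974] [0.0029 0.0029] [0.6604 0.1238 0.103 ] [0.6603 0.1351 0.103 ]
pivottop [ 0.635  -0.0088  0.1198] [0.0017 0.0017] [ 0.6306 -0.0202  0.131 ] [ 0.6374 -0.0018  0.131 ]
pivot wrist [ 0.408  -0.0062  0.131 ] bolt hole wrist [0.3738 0.1323 0.103 ]
[[ 0.4711 -0.2113  0.062 ]
 [ 0.6217 -0.2431  0.062 ]
 [ 0.6061 -0.3021  0.062 ]
 [ 0.4584 -0.2723  0.062 ]] [np.float64(0.1539), np.float64(0.061), np.float64(0.1507), np.float64(0.0623)]
drift top [ 0.4995 -0.2478  0.122 ]
drift base [ 0.4989 -0.2501  0.062 ]
bolt top [ 0.5783 -0.2634  0.09  ]
bolt base [ 0.5772 -0.2686  0.062 ]
```

```bash
python3 - <<'E'
from h import *
_,Ks,Cs=load('side0'); _,Kc,Cc=load('scene0'); _,Kw,Cw=load('wrist0')
S=lambda x,y:((x-400)*1.28,y*1.28); Q=lambda x,y:(x*1.28,y*1.28)
print('mill top',onplane(Ks,Cs,S(664,153),.155).round(3),onplane(Kc,Cc,Q(138,145),.155).round(3),'mill base',onplane(Ks,Cs,S(662,176),0).round(3))
print('bowl',onplane(Ks,Cs,S(627,234),.045).round(3),'pan',onplane(Ks,Cs,S(561,82),.1).round(3),onplane(Kc,Cc,Q(292,235),.1).round(3),'handle',onplane(Kc,Cc,Q(372,264),.1).round(3))
T=toolT(); TC=np.linalg.inv(T)@Cw; print('TCP px',proj(Kw,TC,np.zeros(3)))
for v in (40,90,140,190):
    o,d=ray(Kw,TC,(256,v)); print(v,[(o+d*(z-o[2])/d[2]).round(3).tolist() for z in (.12,.15,.18)])
# bed and frame edge headings from wrist0 by LSD (bed top .095, frame .103)
g=cv2.cvtColor(load('wrist0')[0],cv2.COLOR_RGB2GRAY)
L=cv2.createLineSegmentDetector().detect(g)[0][:,0]
for l in L:
    n=np.hypot(l[2]-l[0],l[3]-l[1])
    if n>40 and min(l[0],l[2])>200 and min(l[1],l[3])>110:
        a,b=[onplane(Kw,Cw,p,.099) for p in (l[:2],l[2:])]; d=b-a
        print(l.round(0),'len',np.linalg.norm(d).round(3),'ang mod 90',(np.degrees(np.arctan2(d[1],d[0]))%90).round(2),a.round(3)[:2],b.round(3)[:2])
E
```

```text
mill top [ 0.727 -0.199  0.155] [ 0.738 -0.174  0.155] mill base [ 0.748 -0.194  0.   ]
bowl [ 0.478 -0.399  0.045] pan [0.533 0.494 0.1  ] [0.528 0.49  0.1  ] handle [0.403 0.73  0.1  ]
TCP px [254.95965624 253.90906377]
40 [[0.126, 0.001, 0.12], [0.131, 0.001, 0.15], [0.136, 0.001, 0.18]]
90 [[0.088, 0.001, 0.12], [0.089, 0.001, 0.15], [0.089, 0.001, 0.18]]
140 [[0.046, 0.001, 0.12], [0.042, 0.001, 0.15], [0.038, 0.001, 0.18]]
190 [[0.0, 0.001, 0.12], [-0.009, 0.001, 0.15], [-0.018, 0.001, 0.18]]
[242. 271. 287. 270.] len 0.049 ang mod 90 0.14 [0.689 0.097] [0.64  0.097]
[270. 123. 240. 270.] len 0.158 ang mod 90 79.16 [ 0.661 -0.059] [0.69  0.096]
[403. 239. 497. 239.] len 0.098 ang mod 90 89.99 [0.52  0.059] [0.422 0.059]
[227. 326. 294. 326.] len 0.078 ang mod 90 0.01 [0.707 0.17 ] [0.629 0.17 ]
[314. 326. 366. 327.] len 0.059 ang mod 90 89.64 [0.606 0.171] [0.547 0.171]
[341. 234. 364. 270.] len 0.051 ang mod 90 33.82 [0.585 0.054] [0.557 0.096]
[447. 156. 362. 140.] len 0.085 ang mod 90 79.29 [ 0.491 -0.028] [ 0.574 -0.044]
[359. 139. 272. 122.] len 0.084 ang mod 90 79.35 [ 0.
[... 565 characters left out ...]
.022]
[298. 201. 388. 216.] len 0.094 ang mod 90 79.89 [0.631 0.017] [0.539 0.034]
[282. 164. 261. 267.] len 0.114 ang mod 90 79.88 [ 0.649 -0.02 ] [0.669 0.092]
[437. 273. 428. 320.] len 0.061 ang mod 90 89.89 [0.476 0.1  ] [0.477 0.161]
[422. 187. 404. 236.] len 0.054 ang mod 90 79.71 [0.509 0.002] [0.519 0.055]
[348. 324. 252. 310.] len 0.113 ang mod 90 80.0 [0.567 0.167] [0.678 0.147]
[213. 212. 209. 171.] len 0.043 ang mod 90 2.81 [0.717 0.029] [ 0.719 -0.014]
[511. 269. 437. 269.] len 0.08 ang mod 90 89.94 [0.398 0.095] [0.478 0.095]
[511. 275. 439. 275.] len 0.078 ang mod 90 89.86 [0.396 0.103] [0.474 0.102]
[489. 213. 504. 149.] len 0.065 ang mod 90 0.24 [0.437 0.03 ] [ 0.437 -0.035]
```

Request:
jog_arm:
  motion:
    - {"offset": [30, 20, 0], "roll": -0.12}
    - {"offset": [60, 40, 0], "roll": -0.24}
    - {"offset": [85, 65, 0], "roll": -0.36}
    - {"offset": [110, 95, 0], "roll": -0.48}
    - {"offset": [135, 125, 0], "roll": -0.6}
    - {"offset": [160, 155, 0], "roll": -0.72}
    - {"offset": [180, 180, 0], "roll": -0.84}
    - {"offset": [195, 205, 0], "roll": -0.96}
    - {"offset": [205, 230, 0], "roll": -1.08}
    - {"offset": [215, 250, 0], "roll": -1.2}
    - {"offset": [220, 260, 0], "roll": -1.3}
    - {"offset": [225, 265, 0], "roll": -1.36}
    - {"offset": [225, 265, 0], "roll": -1.36}
    - {"offset": [225, 265, 0], "roll": -1.36}
    - {"offset": [225, 265, 0], "roll": -1.36}

```text
$.motion[0]: bad value
```

Request:
jog_arm:
  motion:
    - {"offset": [25, 20, 0], "roll": -0.12, "hand": 87.6}
    - {"offset": [50, 40, 0], "roll": -0.24, "hand": 87.6}
    - {"offset": [75, 65, 0], "roll": -0.36, "hand": 87.6}
    - {"offset": [100, 90, 0], "roll": -0.48, "hand": 87.6}
    - {"offset": [125, 115, 0], "roll": -0.6, "hand": 87.6}
    - {"offset": [150, 140, 0], "roll": -0.72, "hand": 87.6}
    - {"offset": [175, 165, 0], "roll": -0.84, "hand": 87.6}
    - {"offset": [200, 185, 0], "roll": -0.96, "hand": 87.6}
    - {"offset": [220, 205, 0], "roll": -1.08, "hand": 87.6}
    - {"offset": [235, 220, 0], "roll": -1.2, "hand": 87.6}
    - {"offset": [240, 224, 0], "roll": -1.3, "hand": 87.6}
    - {"offset": [240, 224, 0], "roll": -1.36, "hand": 87.6}
    - {"offset": [240, 224, 0], "roll": -1.36, "hand": 87.6}
    - {"offset": [240, 224, 0], "roll": -1.36, "hand": 87.6}
    - {"offset": [240, 224, 0], "roll": -1.36, "hand": 87.6}

```text
clock: 1.4
tool_pos: [0.4511, -0.2398, 0.2375]
orientation: [-180.0, 0.0, -12.2]
force: [-0.6, -0.4, -0.4]
opening: 0.0881
```

```bash
python3 - <<'E'
from h import *
o=ctrl.get_obs(); print(o['clock'],o['tool_pos'],o['orientation'],o['joint_pos'].round(1),o['force'])
i,K,C=snap('wrist','w1')
cv2.imwrite('pics/w1c.png',cv2.resize(i[0:230,100:420],(800,575),interpolation=cv2.INTER_CUBIC)[:,:,::-1])
E
```

```text
1.4 [ 0.45109394 -0.23983989  0.23745403] [-1.79997782e+02  1.14703190e-02 -1.21906604e+01] [ -6.    5.  -19.7  -0.  -65.3  83.8] [-0.57514674 -0.37414136 -0.36820981]
```

View pics/w1c.png

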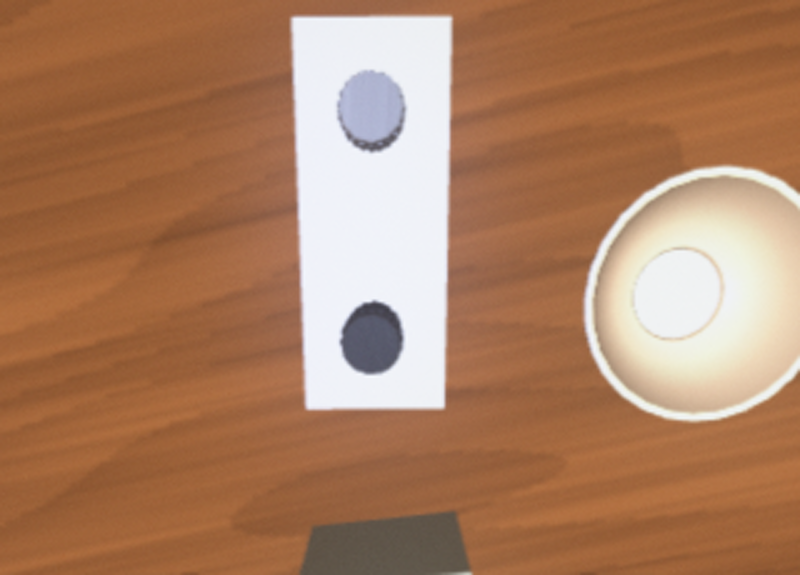

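The wrist view shows the white block with the drift handle at (249,135) and the bolt head at (248,42). No other block is in view, and the bowl is clear to the right. I'll triangulate against the side view.

```bash
python3 - <<'E'
from h import *
i,K,C=load('w1'); _,Ks,Cs=load('side0')
sA=lambda x,y:(250+x/5,225+y/5)
m=(i.min(2)<110)&(i.max(2).astype(int)-i.min(2)<45); m=m.astype(np.uint8)
n,l,s,c=cv2.connectedComponentsWithStats(m)
for k in range(1,n):
    if s[k,4]>80 and s[k,1]<180: print(s[k],c[k].round(1))
for n,pw,ps,z in (('drift',(248.8,135.2),sA(127,64),.122),('bolt',(248.4,42.4),sA(259,76),.09)):
    x,e=tri(ray(K,C,pw),ray(Ks,Cs,ps)); X=onplane(K,C,pw,z); print(n,x.round(4),np.round(e,4),X.round(4))
    t=np.linalg.inv(toolT())@np.append(X,1); print(' tool frame',(t*1000).round(1))
P=[onplane(K,C,(100+a/2.5,b/2.5),.062) for a,b in ((292,17),(452,17),(445,409),(306,409))]
print(np.round(P,4),np.mean(P,0).round(4),[np.linalg.norm(P[i]-P[i-3]).round(4) for i in range(4)],np.degrees(np.arctan2(*(P[0]-P[3])[[1,0]])))
E
```

```text
[   0    0   62  192 3113] [27.2 94.2]
[ 498    0   14  146 1814] [505.2  69.6]
[  0  89  18  25 364] [  7.3 101.9]
[237 121  24  28 515] [248.4 134.8]
drift [ 0.5012 -0.2451  0.1179] [0.0002 0.0002] [ 0.5018 -0.2454  0.122 ]
 tool frame [  50.7   -5.1  115.4 1000. ]
bolt [ 0.5789 -0.2617  0.0875] [0.0005 0.0005] [ 0.578  -0.2614  0.09  ]
 tool frame [ 128.6   -5.5  147.4 1000. ]
[[ 0.6185 -0.2393  0.062 ]
 [ 0.6057 -0.2983  0.062 ]
 [ 0.4584 -0.2673  0.062 ]
 [ 0.4713 -0.2079  0.062 ]] [ 0.5385 -0.2532  0.062 ] [np.float64(0.0604), np.float64(0.1505), np.float64(0.0608), np.float64(0.1505)] -12.071314198631281
```

Request:
jog_arm:
  motion:
    - {"offset": [25, -2, 20], "roll": 0, "hand": 87.6}
    - {"offset": [50, -5, 45], "roll": 0, "hand": 87.6}
    - {"offset": [50, -5, 80], "roll": 0, "hand": 87.6}
    - {"offset": [50, -5, 115], "roll": 0, "hand": 70}
    - {"offset": [50, -5, 140], "roll": 0, "hand": 60}
    - {"offset": [50, -5, 149], "roll": 0, "hand": 50}
    - {"offset": [50, -5, 149], "roll": 0, "hand": 40}
    - {"offset": [50, -5, 149], "roll": 0, "hand": 20}
    - {"offset": [50, -5, 149], "roll": 0, "hand": 0}
    - {"offset": [50, -5, 149], "roll": 0, "hand": 0}
    - {"offset": [50, -5, 149], "roll": 0, "hand": 0}
    - {"offset": [50, -5, 149], "roll": 0, "hand": 0}
    - {"offset": [50, -5, 149], "roll": 0, "hand": 0}

```text
clock: 2.53
tool_pos: [0.5012, -0.2457, 0.0894]
orientation: [-180.0, -0.1, -12.1]
force: [-0.0, -0.1, 0.2]
opening: 0.0266
```

Request:
jog_arm:
  motion:
    - {"offset": [0, 0, 0], "roll": 0, "hand": 0}
    - {"offset": [0, 0, 0], "roll": 0, "hand": 0}
    - {"offset": [0, 0, 0], "roll": 0, "hand": 0}
    - {"offset": [0, 0, 0], "roll": 0, "hand": 0}
    - {"offset": [0, 0, -15], "roll": 0, "hand": 0}
    - {"offset": [0, 0, -40], "roll": 0, "hand": 0}
    - {"offset": [0, 0, -70], "roll": 0, "hand": 0}
    - {"offset": [0, 0, -100], "roll": 0, "hand": 0}
    - {"offset": [0, 0, -120], "roll": 0, "hand": 0}
    - {"offset": [0, 0, -130], "roll": 0, "hand": 0}
    - {"offset": [0, 0, -130], "roll": 0, "hand": 0}

```text
clock: 3.45
tool_pos: [0.5019, -0.2458, 0.2205]
orientation: [-180.0, -0.2, -12.1]
force: [-0.1, 0.5, -1.1]
opening: 0.0217
```

Request:
jog_arm:
  motion:
    - {"offset": [-4, -20, 0], "roll": 0, "hand": 0}
    - {"offset": [-10, -50, 0], "roll": 0, "hand": 0}
    - {"offset": [-18, -85, 0], "roll": 0, "hand": 0}
    - {"offset": [-25, -120, 0], "roll": 0, "hand": 0}
    - {"offset": [-33, -160, 0], "roll": 0, "hand": 0}
    - {"offset": [-41, -200, 0], "roll": 0, "hand": 0}
    - {"offset": [-50, -240, 0], "roll": 0, "hand": 0}
    - {"offset": [-58, -280, 0], "roll": 0, "hand": 0}
    - {"offset": [-66, -320, 0], "roll": 0, "hand": 0}
    - {"offset": [-74, -355, 0], "roll": 0, "hand": 0}
    - {"offset": [-80, -380, 0], "roll": 0, "hand": 0}
    - {"offset": [-83, -394, 0], "roll": 0, "hand": 0}
    - {"offset": [-83, -399, 0], "roll": 0, "hand": 0}
    - {"offset": [-83, -399, 0], "roll": 0, "hand": 0}
    - {"offset": [-83, -399, 0], "roll": 0, "hand": 0}
    - {"offset": [-83, -399, 0], "roll": 0, "hand": 0}

```text
clock: 4.78
tool_pos: [0.503, 0.1607, 0.218]
orientation: [179.9, 0.0, -12.1]
force: [-0.0, 0.9, -1.2]
opening: 0.0217
```

```bash
python3 - <<'E'
from h import *
o=ctrl.get_obs(); print(o['clock'],o['tool_pos'],o['orientation'],o['opening'],o['force'])
i,K,C=snap('wrist','w2'); s=snap('side','s2')[0]
cv2.imwrite('pics/w2c.png',np.hstack([cv2.resize(i[0:300,130:430],(500,500),interpolation=cv2.INTER_CUBIC),cv2.resize(s[70:210,190:274],(300,500),interpolation=cv2.INTER_CUBIC)])[:,:,::-1])
E
```

```text
4.7833 [0.50301065 0.16065889 0.2179654 ] [ 1.79948253e+02  4.87940450e-02 -1.21477104e+01] 0.02167281696596345 [-0.04604349  0.86942603 -1.22542782]
```

View pics/w2c.png

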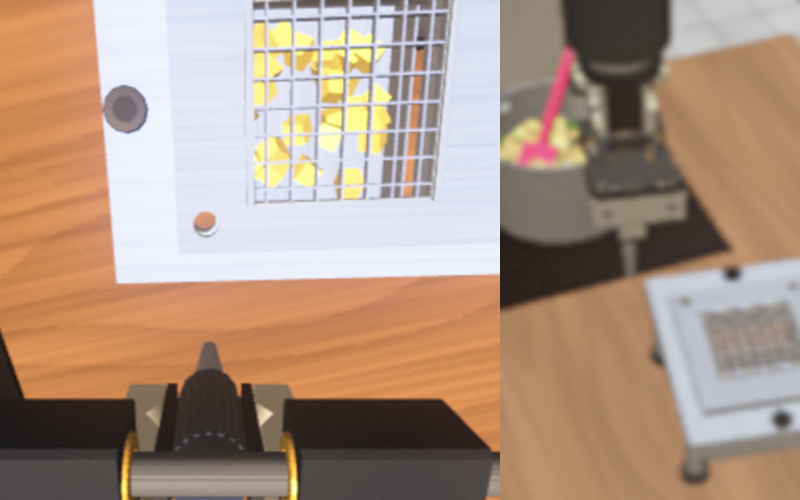

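The wrist view shows the drift hole at about (253,132) px with orange worktop visible through most of it, so the bed's hole overlaps it nearly in line. The drift is gripped upright, with its tip at about (255,207). Next I'll measure the hole and tip precisely.

```bash
python3 - <<'E'
from h import *
i,K,C=load('w2'); T=toolT()
c=i[118:148,238:268].astype(int)
g=cv2.cvtColor(i,cv2.COLOR_RGB2GRAY)
print(g[122:146,244:263])
big=cv2.resize(g[115:150,236:271],None,fx=8,fy=8,interpolation=cv2.INTER_CUBIC)
sat=cv2.resize((i.max(2)-i.min(2))[115:150,236:271],None,fx=8,fy=8,interpolation=cv2.INTER_CUBIC)
m=cv2.morphologyEx((sat>70).astype(np.uint8),2,np.ones((3,3)))
for ct in cv2.findContours(m,0,1)[0]:
    if len(ct)>30: 
        e=cv2.fitEllipse(ct); p=(236+(e[0][0]+.5)/8-.5,115+(e[0][1]+.5)/8-.5); print('orange',np.round(p,2),np.array(e[1])/8,e[2])
e=cv2.Canny(big,60,140)
for ct in cv2.findContours(e,1,1)[0]:
    if len(ct)>60: q=cv2.fitEllipse(ct); print('edge',(236+q[0][0]/8,115+q[0][1]/8),np.array(q[1])/8,q[2],len(ct))
TC=np.linalg.inv(T)@C
for p,z in (((253,132.6),.115),((255.4,207),.0754),((256,250),.03)):
    o,d=ray(K,TC,p); print(p,((o+d*(z-o[2])/d[2])*1000).round(1))
print('13mm in px',13/1000*K[0,0]/.255)
E
```

```text
[[232 232 231 232 232 232 233 232 233 233 232 232 231 233 232 233 233 233
  232]
 [233 232 233 233 233 233 233 233 234 233 234 234 234 234 234 234 234 234
  233]
 [234 234 233 234 234 234 234 234 234 234 233 234 234 234 234 234 234 234
  234]
 [235 234 234 234 234 234 234 233 233 233 233 233 234 234 235 234 234 234
  234]
 [233 233 233 232 232 231 229 225 223 223 223 226 230 231 232 232 232 232
  232]
 [231 231 231 230 228 221 206 195 190 185 187 198 215 224 229 231 231 231
  231]
 [230 230 230 228 215 195 174 171 170 172 170 173 182 198 218 228 232 232
  233]
 [233 232 228 216 194 172 169 170 167 168 170 169 168 172 185 215 231 233
  232]
 [232 230 222 203 175 170 169 169 168 167 165 165 165 163 168 202 232 232
  233]
 [232 228 209 180 169 168 167 166 166 164 165 164 164 162 166 202 232 232
  232]
 [229 221 197 171 167 165 165 165 164 164 163 162 161 162 163 205 236 234
  231]
 [229 213 184 163 163 165 164 163 161 162 161 161 160 160 162 207 237 235
  232]
 [229 214 175 150 159 162 163 160 161 160 159 160 157 154 171 215 233 230
  233]
 [231 211 159 132 142 157 157 157 159 159 159 1
[... 335 characters left out ...]
195 203 226 230
  230]
 [230 230 229 226 204 172 183 213 228 230 230 232 221 196 196 220 230 231
  231]
 [231 231 231 230 226 208 183 175 176 173 168 166 183 206 226 229 230 229
  230]
 [231 230 231 230 229 226 220 214 202 193 193 208 223 226 228 228 229 229
  229]
 [227 228 228 228 227 227 227 225 225 224 225 227 227 228 228 228 230 228
  230]
 [229 229 229 229 230 229 229 230 230 230 231 230 231 230 231 230 230 231
  231]
 [230 230 230 231 231 231 231 231 230 230 230 230 230 230 231 231 230 231
  229]]
orange [252.44 131.54] [ 8.42304039 11.11493111] 74.73313903808594
(253, 132.6) [ 52.8  -1.4 115. ]
(255.4, 207) [-0.7  0.6 75.4]
(256, 250) [-14.    0.9  30. ]
13mm in px 15.329878941433076
```

Request:
jog_arm:
  motion:
    - {"offset": [15, 0, 0], "roll": 0, "hand": 0}
    - {"offset": [40, -2, 0], "roll": 0, "hand": 0}
    - {"offset": [52, -2.5, 0], "roll": 0, "hand": 0}
    - {"offset": [52, -2.5, 15], "roll": 0, "hand": 0}
    - {"offset": [52, -2.5, 30], "roll": 0, "hand": 0}
    - {"offset": [52, -2.5, 36], "roll": 0, "hand": 0}
    - {"offset": [52, -2.5, 36], "roll": 0, "hand": 0}
    - {"offset": [52, -2.5, 36], "roll": 0, "hand": 0}

```text
clock: 5.55
tool_pos: [0.5547, 0.1531, 0.1828]
orientation: [180.0, 0.0, -12.1]
force: [-0.3, -0.1, -0.6]
opening: 0.0215
```

```bash
python3 - <<'E'
from h import *
o=ctrl.get_obs(); print(o['clock'],o['tool_pos'],o['orientation'],o['opening'],o['force'])
i,K,C=snap('wrist','w3'); s=snap('side','s3')[0]; c=snap('scene','c3')[0]
f=lambda a:cv2.resize(a,(400,400),interpolation=cv2.INTER_CUBIC)
cv2.imwrite('pics/w3c.png',np.hstack([f(i[170:250,215:295]),f(s[110:190,205:285])])[:,:,::-1])
E
```

```text
5.55 [0.55468001 0.1530698  0.18277401] [ 1.79971399e+02  4.81424848e-03 -1.20971155e+01] 0.021517594874970777 [-0.34567117 -0.08393494 -0.56693024]
```

View pics/w3c.png

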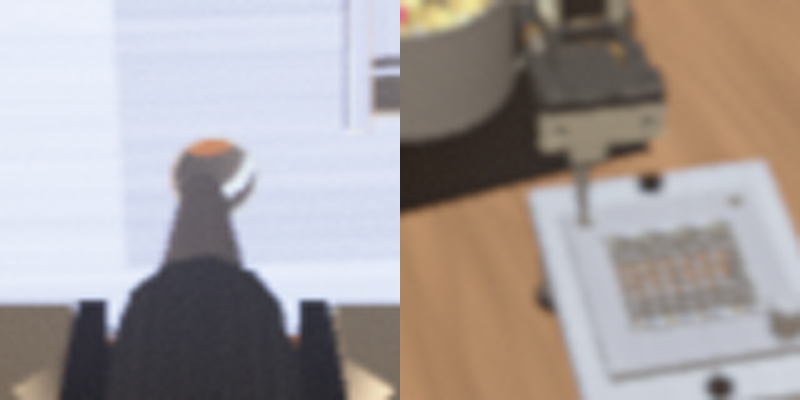

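The drift tip is just above the hole mouth, about 1.5 mm left of its centre at crop (214,176). That is the side the bed's hole lies on. I'll descend gently and watch the force.

Request:
jog_arm:
  motion:
    - {"offset": [0, 0.7, 3], "roll": 0, "hand": 0}
    - {"offset": [0, 0.7, 5], "roll": 0, "hand": 0}
    - {"offset": [0, 0.7, 7], "roll": 0, "hand": 0}
    - {"offset": [0, 0.7, 9], "roll": 0, "hand": 0}
    - {"offset": [0, 0.7, 11], "roll": 0, "hand": 0}
    - {"offset": [0, 0.7, 11], "roll": 0, "hand": 0}
    - {"offset": [0, 0.7, 11], "roll": 0, "hand": 0}

```text
clock: 6.28
tool_pos: [0.5544, 0.1528, 0.1714]
orientation: [180.0, 0.0, -12.1]
force: [1.3, 0.2, -2.0]
opening: 0.0215
```

Request:
jog_arm:
  motion:
    - {"offset": [0, 0, 1.5], "roll": 0, "hand": 0}
    - {"offset": [0, 0, 3], "roll": 0, "hand": 0}
    - {"offset": [0, 0, 4.5], "roll": 0, "hand": 0}
    - {"offset": [0, 0, 4.5], "roll": 0, "hand": 0}
    - {"offset": [0, 0, 4.5], "roll": 0, "hand": 0}

```text
clock: 6.7
tool_pos: [0.5544, 0.1528, 0.1669]
orientation: [180.0, 0.0, -12.1]
force: [-0.3, 0.0, -0.5]
opening: 0.0216
```

Request:
jog_arm:
  motion:
    - {"offset": [0, 0, 2], "roll": 0, "hand": 0}
    - {"offset": [0, 0, 4], "roll": 0, "hand": 0}
    - {"offset": [0, 0, 6], "roll": 0, "hand": 0}
    - {"offset": [0, 0, 8], "roll": 0, "hand": 0}
    - {"offset": [0, 0, 10], "roll": 0, "hand": 0}
    - {"offset": [0, 0, 10], "roll": 0, "hand": 0}
    - {"offset": [0, 0, 10], "roll": 0, "hand": 0}

```text
clock: 7.28
tool_pos: [0.5545, 0.1526, 0.1568]
orientation: [180.0, 0.0, -12.1]
force: [0.8, -2.2, -2.4]
opening: 0.0216
```

Request:
jog_arm:
  motion:
    - {"offset": [0.2, 0.4, 2], "roll": 0, "hand": 0}
    - {"offset": [0.2, 0.5, 4], "roll": 0, "hand": 0}
    - {"offset": [0.2, 0.5, 6], "roll": 0, "hand": 0}
    - {"offset": [0.2, 0.5, 8], "roll": 0, "hand": 0}
    - {"offset": [0.2, 0.5, 8], "roll": 0, "hand": 0}
    - {"offset": [0.2, 0.5, 8], "roll": 0, "hand": 0}

```text
clock: 7.78
tool_pos: [0.5548, 0.1522, 0.1489]
orientation: [180.0, -0.0, -12.1]
force: [3.1, -3.0, -2.0]
opening: 0.0213
```

Request:
jog_arm:
  motion:
    - {"offset": [0.4, 0.3, 0], "roll": 0, "hand": 0}
    - {"offset": [0.7, 0.5, 2], "roll": 0, "hand": 0}
    - {"offset": [0.7, 0.5, 4], "roll": 0, "hand": 0}
    - {"offset": [0.7, 0.5, 6], "roll": 0, "hand": 0}
    - {"offset": [0.7, 0.5, 6], "roll": 0, "hand": 0}
    - {"offset": [0.7, 0.5, 6], "roll": 0, "hand": 0}

```text
clock: 8.28
tool_pos: [0.5552, 0.1517, 0.1429]
orientation: [-180.0, -0.0, -12.1]
force: [2.8, -2.1, -1.7]
opening: 0.0215
```

Request:
jog_arm:
  motion:
    - {"offset": [0.4, 0.3, 0], "roll": 0, "hand": 0}
    - {"offset": [0.5, 0.3, 1.5], "roll": 0, "hand": 0}
    - {"offset": [0.5, 0.3, 3], "roll": 0, "hand": 0}
    - {"offset": [0.5, 0.3, 4.5], "roll": 0, "hand": 0}
    - {"offset": [0.5, 0.3, 6], "roll": 0, "hand": 0}
    - {"offset": [0.5, 0.3, 6], "roll": 0, "hand": 0}
    - {"offset": [0.5, 0.3, 6], "roll": 0, "hand": 0}

```text
clock: 8.87
tool_pos: [0.5557, 0.1515, 0.1369]
orientation: [-180.0, -0.0, -12.1]
force: [1.4, 0.2, -0.7]
opening: 0.0215
```

Sliding freely, with about 6.5 mm left to the shoulder's seat.

Request:
jog_arm:
  motion:
    - {"offset": [0.2, 0, 1.5], "roll": 0, "hand": 0}
    - {"offset": [0.2, 0, 3], "roll": 0, "hand": 0}
    - {"offset": [0.2, 0, 4.5], "roll": 0, "hand": 0}
    - {"offset": [0.2, 0, 5.5], "roll": 0, "hand": 0}
    - {"offset": [0.2, 0, 6.5], "roll": 0, "hand": 0}
    - {"offset": [0.2, 0, 6.5], "roll": 0, "hand": 0}
    - {"offset": [0.2, 0, 6.5], "roll": 0, "hand": 0}

```text
clock: 9.45
tool_pos: [0.5559, 0.1514, 0.1304]
orientation: [-180.0, -0.0, -12.1]
force: [2.3, 2.3, -0.0]
opening: 0.0214
```

Request:
jog_arm:
  motion:
    - {"offset": [0, -0.2, 0.5], "roll": 0, "hand": 0}
    - {"offset": [0, -0.2, 1], "roll": 0, "hand": 0}
    - {"offset": [0, -0.2, 1.5], "roll": 0, "hand": 0}
    - {"offset": [0, -0.2, 1.5], "roll": 0, "hand": 0}
    - {"offset": [0, -0.2, 1.5], "roll": 0, "hand": 0}

```text
clock: 9.87
tool_pos: [0.5561, 0.1515, 0.13]
orientation: [-180.0, -0.1, -12.1]
force: [0.4, 1.4, 8.7]
opening: 0.0216
```

Request:
jog_arm:
  motion:
    - {"offset": [0, 0, -1], "roll": 0, "hand": 30}
    - {"offset": [0, 0, -1], "roll": 0, "hand": 45}
    - {"offset": [0, 0, -1], "roll": 0, "hand": 60}
    - {"offset": [0, 0, -1], "roll": 0, "hand": 60}
    - {"offset": [0, 0, -1], "roll": 0, "hand": 60}
    - {"offset": [0, 0, -20], "roll": 0, "hand": 60}
    - {"offset": [0, 0, -50], "roll": 0, "hand": 60}
    - {"offset": [0, 0, -80], "roll": 0, "hand": 60}
    - {"offset": [0, 0, -90], "roll": 0, "hand": 60}
    - {"offset": [0, 0, -90], "roll": 0, "hand": 60}
    - {"offset": [0, 0, -90], "roll": 0, "hand": 60}
    - {"offset": [0, 0, -90], "roll": 0, "hand": 60}

```text
clock: 10.87
tool_pos: [0.5551, 0.1511, 0.2179]
orientation: [180.0, 0.1, -12.1]
force: [1.1, 0.1, 0.1]
opening: 0.06
```

```bash
python3 - <<'E'
from h import *
o=ctrl.get_obs(); print(o['clock'],o['tool_pos'],o['orientation'],o['opening'],o['force'])
i,K,C=snap('wrist','w4'); s=snap('side','s4')[0]
X=np.array([.664,.131,.103]); p=proj(K,C,X); print(p)
f=lambda a:cv2.resize(a,(400,400),interpolation=cv2.INTER_CUBIC)
x0,y0=int(p[0])-20,max(0,int(p[1])-20); print(x0,y0)
cv2.imwrite('pics/w4c.png',np.hstack([f(i[y0:y0+40,x0:x0+40]),f(s[100:200,220:320])])[:,:,::-1])
E
```

```text
10.8667 [0.5551093  0.1511286  0.21791827] [ 1.79950649e+02  8.71872467e-02 -1.20969566e+01] 0.05998912351309533 [1.13426519 0.11329408 0.07768703]
[250.78201347  59.66220136]
230 39
```

View pics/w4c.png

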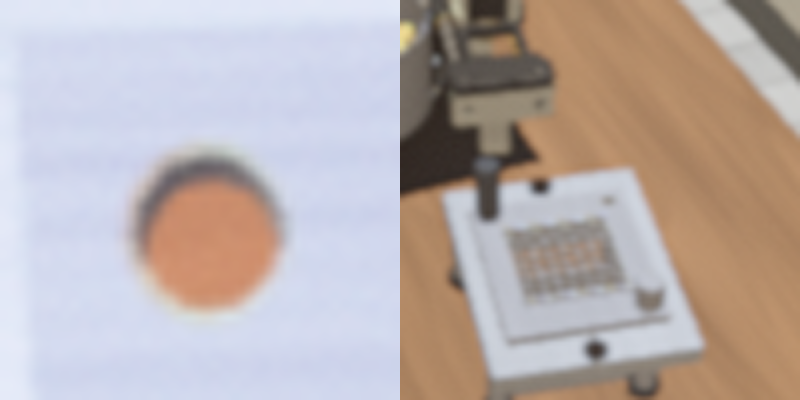

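Bolt hole centre is at about (250.6,62) px, clear through with its edge showing evenly, and the drift stands upright in the corner hole. Now for the bolt.

Request:
jog_arm:
  motion:
    - {"offset": [5, 20, 0], "roll": 0, "hand": 60}
    - {"offset": [14, 50, 0], "roll": 0, "hand": 60}
    - {"offset": [24, 88, 0], "roll": 0, "hand": 60}
    - {"offset": [34, 126, 0], "roll": 0, "hand": 60}
    - {"offset": [45, 164, 0], "roll": 0, "hand": 60}
    - {"offset": [55, 202, 0], "roll": 0, "hand": 60}
    - {"offset": [66, 240, 0], "roll": 0, "hand": 60}
    - {"offset": [76, 278, 0], "roll": 0, "hand": 60}
    - {"offset": [86, 316, 0], "roll": 0, "hand": 60}
    - {"offset": [96, 352, 0], "roll": 0, "hand": 60}
    - {"offset": [104, 380, 0], "roll": 0, "hand": 60}
    - {"offset": [109, 395, 20], "roll": 0, "hand": 60}
    - {"offset": [109, 398.5, 50], "roll": 0, "hand": 60}
    - {"offset": [109, 398.5, 80], "roll": 0, "hand": 60}
    - {"offset": [109, 398.5, 95], "roll": 0, "hand": 60}
    - {"offset": [109, 398.5, 100], "roll": 0, "hand": 60}
    - {"offset": [109, 398.5, 100], "roll": 0, "hand": 60}

```text
clock: 12.38
tool_pos: [0.5778, -0.261, 0.1168]
orientation: [180.0, 0.2, -12.1]
force: [0.1, 0.3, 0.0]
opening: 0.0594
```

Request:
jog_arm:
  motion:
    - {"offset": [0, 0, 15], "roll": 0, "hand": 60}
    - {"offset": [0, 0, 30], "roll": 0, "hand": 60}
    - {"offset": [0, 0, 38.5], "roll": 0, "hand": 50}
    - {"offset": [0, 0, 38.5], "roll": 0, "hand": 30}
    - {"offset": [0, 0, 38.5], "roll": 0, "hand": 0}
    - {"offset": [0, 0, 38.5], "roll": 0, "hand": 0}
    - {"offset": [0, 0, 38.5], "roll": 0, "hand": 0}
    - {"offset": [0, 0, 38.5], "roll": 0, "hand": 0}
    - {"offset": [0, 0, 38.5], "roll": 0, "hand": 0}
    - {"offset": [0, 0, 38.5], "roll": 0, "hand": 0}

```text
clock: 13.22
tool_pos: [0.5795, -0.2612, 0.0815]
orientation: [180.0, -0.1, -12.1]
force: [0.6, 0.6, 4.8]
opening: 0.023
```

Request:
jog_arm:
  motion:
    - {"offset": [0, 0, 0], "roll": 0, "hand": 0}
    - {"offset": [0, 0, 0], "roll": 0, "hand": 0}
    - {"offset": [0, 0, 0], "roll": 0, "hand": 0}

```text
clock: 13.47
tool_pos: [0.5795, -0.2612, 0.0815]
orientation: [180.0, -0.1, -12.1]
force: [-0.2, 0.9, 5.4]
opening: 0.0235
```

```bash
python3 - <<'E'
from h import *
o=ctrl.get_obs(); print(o['clock'],o['tool_pos'],o['orientation'],o['opening'],o['force'],o['moment'],o['joint_pos'].round(1))
i,K,C=snap('wrist','w5'); s=snap('side','s5')[0]
cv2.imwrite('pics/w5c.png',np.hstack([cv2.resize(i[180:330,180:330],(400,400)),cv2.resize(s[200:300,240:340],(400,400),interpolation=cv2.INTER_CUBIC)])[:,:,::-1])
E
```

```text
13.4667 [ 0.57954942 -0.2611646   0.0814797 ] [ 1.79993568e+02 -7.78206565e-02 -1.20609917e+01] 0.023489063402638195 [-0.15328392  0.9215135   5.37127877] [0.37339097 0.37600018 0.02682598] [ -6.7  24.6 -15.4   0.  -50.   84.6]
```

View pics/w5c.png

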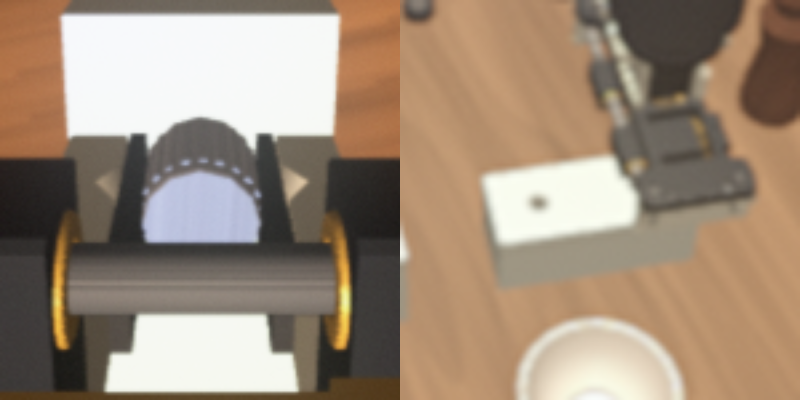

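The bolt is held square between the jaws. The 5 N reading seems to be side load from the hole wall. I'll lift and carry it to view the bolt hole.

Request:
jog_arm:
  motion:
    - {"offset": [0, 0, -15], "roll": 0, "hand": 0}
    - {"offset": [0, 0, -40], "roll": 0, "hand": 0}
    - {"offset": [0, 0, -75], "roll": 0, "hand": 0}
    - {"offset": [0, 0, -110], "roll": 0, "hand": 0}
    - {"offset": [-2, -15, -130], "roll": 0, "hand": 0}
    - {"offset": [-5, -40, -138], "roll": 0, "hand": 0}
    - {"offset": [-10, -78, -138], "roll": 0, "hand": 0}
    - {"offset": [-15, -116, -138], "roll": 0, "hand": 0}
    - {"offset": [-20, -154, -138], "roll": 0, "hand": 0}
    - {"offset": [-25, -192, -138], "roll": 0, "hand": 0}
    - {"offset": [-29, -230, -138], "roll": 0, "hand": 0}
    - {"offset": [-34, -268, -138], "roll": 0, "hand": 0}
    - {"offset": [-39, -306, -138], "roll": 0, "hand": 0}
    - {"offset": [-44, -344, -138], "roll": 0, "hand": 0}
    - {"offset": [-48, -375, -138], "roll": 0, "hand": 0}
    - {"offset": [-51, -393, -138], "roll": 0, "hand": 0}
    - {"offset": [-51, -401, -138], "roll": 0, "hand": 0}
    - {"offset": [-51, -401, -138], "roll": 0, "hand": 0}
    - {"offset": [-51, -401, -138], "roll": 0, "hand": 0}
    - {"offset": [-51, -401, -138], "roll": 0, "hand": 0}

```text
clock: 15.23
tool_pos: [0.6128, 0.1407, 0.2184]
orientation: [180.0, 0.0, -12.1]
force: [0.1, -1.1, -0.8]
opening: 0.0232
```

```bash
python3 - <<'E'
from h import *
o=ctrl.get_obs(); print(o['clock'],o['tool_pos'],o['orientation'],o['opening'],o['force'])
i,K,C=snap('wrist','w6'); T=toolT(); TC=np.linalg.inv(T)@C
cv2.imwrite('pics/w6c.png',np.hstack([cv2.resize(i[115:165,230:280],(400,400),interpolation=cv2.INTER_CUBIC),cv2.resize(i[165:265,205:305],(400,400),interpolation=cv2.INTER_CUBIC)])[:,:,::-1])
print('drift w.r.t tool top',proj(K,C,np.array([.556,.1515,.163])))
E
```

```text
15.2333 [0.61284982 0.14071434 0.21838978] [ 1.79978941e+02  2.55159548e-02 -1.21217524e+01] 0.02315898956725355 [ 0.06157145 -1.13512603 -0.75596927]
drift w.r.t tool top [256.67280403 284.45965589]
```

View pics/w6c.png

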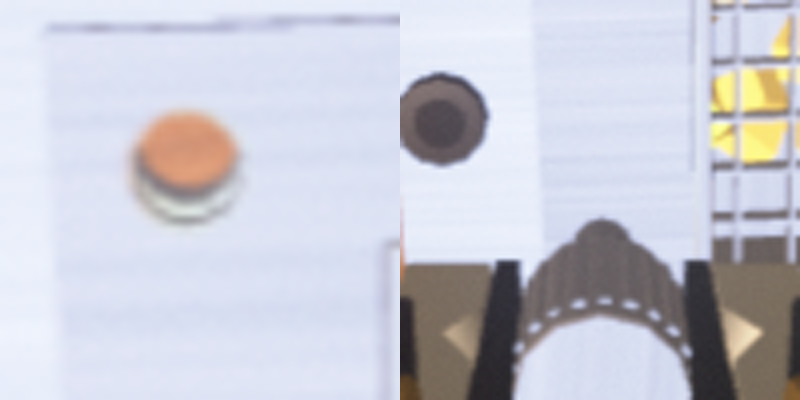

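```bash
python3 - <<'E'
from h import *
i,K,C=load('w6'); T=toolT(); TC=np.linalg.inv(T)@C
f=lambda p,z:(lambda o,d:((o+d*(z-o[2])/d[2])*1000).round(1))(*ray(K,TC,p))
print('hole',f((252.9,135.6),.1154)); 
for z,r in ((.0405,5.25),(.0445,3.5)): print('tip front',f((255.2,219.8),z),r)
print('head rim front',f((255.2,223.5),.0195),12,'head top front',f((255.2,165+298/4),-.0085),12)
i,K,C=load('w2'); print('drift tip front', f((255.4,205.5),.0754),3.5)
g=cv2.cvtColor(load('w6')[0],cv2.COLOR_RGB2GRAY); print(g[125:148,243:263]); print(g[214:230,250:261])
E
```

```text
hole [ 50.3  -1.9 115.4]
tip front [ 3.   0.  40.5] 5.25
tip front [ 1.3  0.  44.5] 3.5
head rim front [ 9.4 -0.  19.5] 12 head top front [12.7 -0.  -8.5] 12
drift tip front [ 0.6  0.2 75.4] 3.5
[[224 226 225 226 225 225 226 224 226 224 225 224 225 225 224 223 225 224
  224 225]
 [225 225 226 224 226 225 224 224 225 225 225 224 225 225 225 225 225 225
  223 226]
 [228 227 227 227 228 227 227 227 227 227 227 228 227 227 228 228 227 227
  228 228]
 [227 227 227 227 227 225 225 222 219 216 216 218 220 223 225 225 226 226
  226 224]
 [225 223 223 223 224 220 212 200 191 190 187 190 196 209 219 223 222 222
  222 224]
 [222 223 222 221 218 209 190 176 171 170 171 172 174 183 204 218 222 224
  223 224]
 [227 227 226 222 212 193 173 170 168 166 168 169 166 166 176 197 221 226
  226 226]
 [228 230 227 217 199 177 169 168 167 165 163 163 164 162 165 180 209 225
  227 227]
 [229 227 224 202 170 164 164 165 164 163 164 163 164 166 166 170 192 218
  226 226]
 [227 225 217 187 149 154 164 164 165 168 167 166 169 168 169 168 177 204
  221 223]
 [224 222 215 186 144 148 163 168 169 171 170 172 173 1
[... 1103 characters left out ...]
 221 221 222 224 222 221 223 223 222 223]
 [225 226 226 227 226 226 226 226 227 226 226]
 [222 222 223 222 223 222 222 223 223 222 224]
 [220 218 219 219 216 213 215 219 220 220 221]
 [222 217 211 205 190 172 190 205 210 216 222]
 [215 191 153 130 113 110 113 124 146 179 211]
 [186 135 109 103  99  97  96  98 101 120 168]
 [133 108 104 101  99  97  95  94  97  99 117]
 [109 104 104 100  99  95  95  97  97  94  98]
 [103 101 105 105 103  99 100 101  99  93  93]
 [ 99 100 105 103 102 100  99  99 102  99 102]
 [ 98  98 100 100 101 100  99 102  98 100 103]
 [100 100 103 103 100 100 100 100 100  99 103]
 [ 99  99 100 103 100  99  99  98 101 102 102]
 [ 99  99 101 103 102 102  99 101  99 101 103]]
```

Request:
jog_arm:
  motion:
    - {"offset": [20, -1, 0], "roll": 0, "hand": 0}
    - {"offset": [45, -1.7, 0], "roll": 0, "hand": 0}
    - {"offset": [52.5, -1.7, 10], "roll": 0, "hand": 0}
    - {"offset": [52.5, -1.7, 35], "roll": 0, "hand": 0}
    - {"offset": [52.5, -1.7, 55], "roll": 0, "hand": 0}
    - {"offset": [52.5, -1.7, 65], "roll": 0, "hand": 0}
    - {"offset": [52.5, -1.7, 67], "roll": 0, "hand": 0}
    - {"offset": [52.5, -1.7, 67], "roll": 0, "hand": 0}
    - {"offset": [52.5, -1.7, 67], "roll": 0, "hand": 0}

```text
clock: 16.03
tool_pos: [0.6654, 0.1323, 0.1528]
orientation: [-180.0, -0.1, -12.1]
force: [-0.0, 0.2, -0.7]
opening: 0.023
```

```bash
python3 - <<'E'
from h import *
o=ctrl.get_obs(); print(o['clock'],o['tool_pos'],o['orientation'],o['opening'],o['force'])
i,K,C=snap('wrist','w7'); s=snap('side','s7')[0]; c=snap('scene','c7')[0]
f=lambda a:cv2.resize(a,(400,400),interpolation=cv2.INTER_CUBIC)
g=lambda a:cv2.resize(a,(200,200),interpolation=cv2.INTER_CUBIC)
p=proj(load('s3')[1],load('s3')[2],np.array([.664,.131,.12])).astype(int); q=proj(load('c3')[1],load('c3')[2],np.array([.664,.131,.12])).astype(int)
cv2.imwrite('pics/w7c.png',np.hstack([f(i[185:245,225:285]),f(s[p[1]-20:p[1]+20,p[0]-20:p[0]+20])])[:,:,::-1])
E
```

```text
16.0333 [0.66536181 0.13229586 0.15283785] [-1.79967318e+02 -8.65571259e-02 -1.20759886e+01] 0.02299207502684644 [-0.00420721  0.20499678 -0.65071298]
```

View pics/w7c.png

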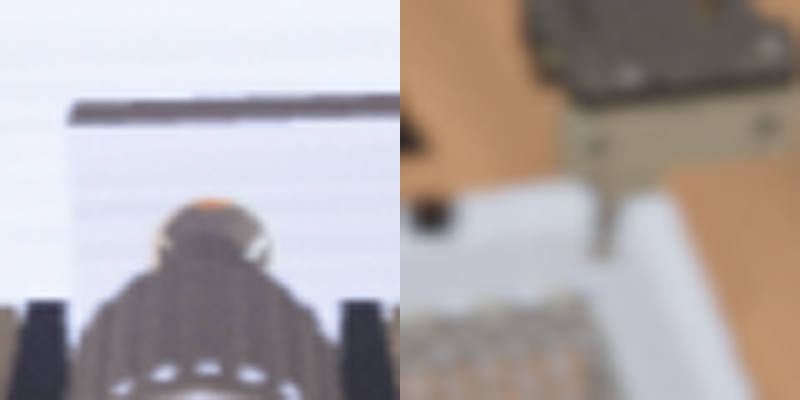

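```bash
python3 - <<'E'
from h import *
i,K,C=load('w7'); T=toolT(); TC=np.linalg.inv(T)@C
f=lambda p,z:(lambda o,d:((o+d*(z-o[2])/d[2])*1000).round(1))(*ray(K,TC,p))
print('hole far edge',f((256.5,214.4),.0498),'L/R',f((248.2,221.5),.0498),f((265.6,221.5),.0498),'tip front',f((256.3,219.8),.0445),f((256.3,219.8),.0405))
g=cv2.cvtColor(i,cv2.COLOR_RGB2GRAY); print(g[210:232,244:270])
E
```

```text
hole far edge [ 3.5  1.6 49.8] L/R [-1.9 -4.3 49.8] [-1.9  8.  49.8] tip front [ 1.6  1.4 44.5] [ 3.3  1.4 40.5]
[[231 230 231 230 231 231 230 230 229 229 229 230 230 229 229 230 230 230
  229 229 230 229 229 229 228 228]
 [229 230 229 230 229 228 229 228 229 230 229 230 228 230 228 229 229 228
  228 229 229 228 228 228 228 228]
 [229 230 229 230 229 230 229 229 229 230 229 229 230 230 230 230 229 230
  230 229 230 229 229 229 230 229]
 [231 231 232 232 232 231 232 232 232 231 230 231 231 229 230 231 231 232
  232 232 232 232 232 232 231 231]
 [231 231 231 231 231 230 231 231 230 226 222 219 217 220 221 224 227 229
  230 230 229 229 230 228 230 228]
 [229 228 228 228 228 228 227 223 211 195 179 171 168 171 178 185 201 217
  224 227 227 227 227 227 227 226]
 [227 227 227 227 225 226 216 193 155 132 127 133 134 134 132 135 142 168
  204 220 226 227 227 228 228 227]
 [230 229 229 230 228 220 192 151 123 118 118 120 121 119 121 123 128 141
  165 197 224 230 229 230 230 230]
 [231 232 231 230 224 200 153 121 118 119 116 115 117 117 119 124 128 134
  144 163 206 228 231 231 230 230]
 [232 
[... 711 characters left out ...]
04 106 105
  104 115 153 200 225 229 229 230]
 [208 166 137 121 113 108 108 105 105 106 104 104 103 106 104 106 109 108
  104 106 115 155 201 222 228 229]
 [158 120 110 112 111 106 107 104 107 107 106 104 102 104 105 106 107 106
  105 105 104 115 144 189 219 229]
 [122 109 107 111 110 107 105 105 108 109 107 106 103 106 104 108 108 108
  105 104 106 107 113 128 180 221]
 [114 109 106 113 110 107 106 106 108 107 106 106 104 104 105 106 109 106
  104 103 104 109 110 107 136 191]
 [112 108 109 112 111 106 106 106 109 106 107 106 105 103 105 106 110 108
  104 103 102 107 106 102 104 135]
 [112 108 110 110 109 106 105 104 107 106 105 102 103 105 103 103 105 109
  103 101 104 107 109 103 102 107]]
```

Hole and tip agree to about 0.6 mm, so I'll shift slightly and descend gently.

Request:
jog_arm:
  motion:
    - {"offset": [-0.5, 0.5, 2], "roll": 0, "hand": 0}
    - {"offset": [-0.5, 0.5, 4], "roll": 0, "hand": 0}
    - {"offset": [-0.5, 0.5, 6], "roll": 0, "hand": 0}
    - {"offset": [-0.5, 0.5, 8], "roll": 0, "hand": 0}
    - {"offset": [-0.5, 0.5, 10], "roll": 0, "hand": 0}
    - {"offset": [-0.5, 0.5, 10], "roll": 0, "hand": 0}
    - {"offset": [-0.5, 0.5, 10], "roll": 0, "hand": 0}

```text
clock: 16.77
tool_pos: [0.6641, 0.132, 0.1413]
orientation: [180.0, 0.0, -12.1]
force: [0.0, -0.6, -0.8]
opening: 0.0234
```

Request:
jog_arm:
  motion:
    - {"offset": [0, 0, 1.5], "roll": 0, "hand": 0}
    - {"offset": [0, 0, 3], "roll": 0, "hand": 0}
    - {"offset": [0, 0, 4.5], "roll": 0, "hand": 0}
    - {"offset": [0, 0, 6], "roll": 0, "hand": 0}
    - {"offset": [0, 0, 7], "roll": 0, "hand": 0}
    - {"offset": [0, 0, 7], "roll": 0, "hand": 0}

```text
clock: 17.27
tool_pos: [0.664, 0.132, 0.1342]
orientation: [180.0, 0.0, -12.1]
force: [-0.0, 0.2, 0.6]
opening: 0.0233
```

Request:
jog_arm:
  motion:
    - {"offset": [0, 0, 2], "roll": 0, "hand": 0}
    - {"offset": [0, 0, 4], "roll": 0, "hand": 0}
    - {"offset": [0, 0, 6], "roll": 0, "hand": 0}
    - {"offset": [0, 0, 7.5], "roll": 0, "hand": 0}
    - {"offset": [0, 0, 9], "roll": 0, "hand": 0}
    - {"offset": [0, 0, 9], "roll": 0, "hand": 0}

```text
clock: 17.77
tool_pos: [0.664, 0.1319, 0.1251]
orientation: [180.0, 0.0, -12.1]
force: [-0.5, 0.4, -1.5]
opening: 0.0234
```

Request:
jog_arm:
  motion:
    - {"offset": [0, 0, 0.7], "roll": 0, "hand": 0}
    - {"offset": [0, 0, 1.4], "roll": 0, "hand": 0}
    - {"offset": [0, 0, 2.1], "roll": 0, "hand": 0}
    - {"offset": [0, 0, 2.8], "roll": 0, "hand": 0}
    - {"offset": [0, 0, 3.3], "roll": 0, "hand": 0}
    - {"offset": [0, 0, 3.3], "roll": 0, "hand": 0}
    - {"offset": [0, 0, 3.3], "roll": 0, "hand": 0}

```text
clock: 18.35
tool_pos: [0.6642, 0.132, 0.1225]
orientation: [-180.0, -0.0, -12.1]
force: [0.2, -0.0, 2.5]
opening: 0.023
```

Request:
jog_arm:
  motion:
    - {"offset": [0, 0, 0.5], "roll": 0, "hand": 0}
    - {"offset": [0, 0, 1], "roll": 0, "hand": 0}
    - {"offset": [0, 0, 1], "roll": 0, "hand": 0}
    - {"offset": [0, 0, 1], "roll": 0, "hand": 0}

```text
clock: 18.68
tool_pos: [0.6644, 0.132, 0.1224]
orientation: [-180.0, -0.1, -12.1]
force: [-2.8, 0.9, 6.5]
opening: 0.023
```

Request:
jog_arm:
  motion:
    - {"offset": [0, 0, -0.5], "roll": 0, "hand": 30}
    - {"offset": [0, 0, -0.5], "roll": 0, "hand": 45}
    - {"offset": [0, 0, -0.5], "roll": 0, "hand": 50}
    - {"offset": [0, 0, -0.5], "roll": 0, "hand": 50}
    - {"offset": [0, 0, -0.5], "roll": 0, "hand": 50}
    - {"offset": [0, 0, -20], "roll": 0, "hand": 50}
    - {"offset": [0, 0, -55], "roll": 0, "hand": 50}
    - {"offset": [0, 0, -85], "roll": 0, "hand": 50}
    - {"offset": [-20, 1, -97], "roll": 0, "hand": 55}
    - {"offset": [-55, 2, -97], "roll": 0, "hand": 60}
    - {"offset": [-90, 3, -97], "roll": 0, "hand": 60}
    - {"offset": [-110, 3.5, -97], "roll": 0, "hand": 60}
    - {"offset": [-110, 3.5, -97], "roll": 0, "hand": 60}
    - {"offset": [-110, 3.5, -97], "roll": 0, "hand": 60}

```text
clock: 19.85
tool_pos: [0.5553, 0.152, 0.2191]
orientation: [-179.9, -0.1, -12.0]
force: [0.0, -0.4, -0.1]
opening: 0.06
```

```bash
python3 - <<'E'
from h import *
o=ctrl.get_obs(); print(o['clock'],o['tool_pos'],o['orientation'],o['opening'],o['force'])
i,K,C=snap('wrist','w8'); s,Ks,Cs=snap('side','s8'); c=snap('scene','c8')[0]
f=lambda a:cv2.resize(a,(400,400),interpolation=cv2.INTER_CUBIC)
p=proj(Ks,Cs,np.array([.6,.14,.12])).astype(int)
print('bolt seat top px',proj(K,C,np.array([.664,.131,.131])))
cv2.imwrite('pics/w8c.png',np.hstack([f(i[20:120,200:300]),f(s[p[1]-40:p[1]+40,p[0]-40:p[0]+40])])[:,:,::-1])
E
```

```text
19.85 [0.55525786 0.15199298 0.21909283] [-1.79943540e+02 -5.94521450e-02 -1.19943313e+01] 0.05997573916337875 [ 0.02926514 -0.3826905  -0.13713632]
bolt seat top px [252.05049924  55.54701999]
```

View pics/w8c.png

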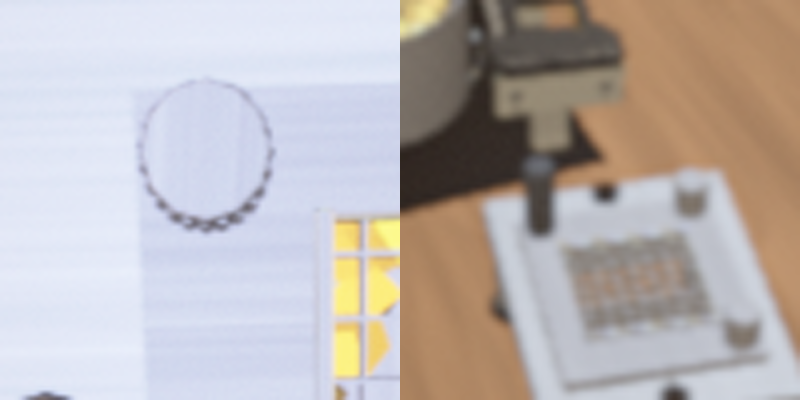

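The bolt head sits flush on the frame at (251,57) px, where it is predicted to be, and it matches the fitted bolt in the side view. The drift is still in. Next I'll draw the drift.

Request:
jog_arm:
  motion:
    - {"offset": [0.7, 0.3, 15], "roll": 0, "hand": 60}
    - {"offset": [0.7, 0.3, 40], "roll": 0, "hand": 60}
    - {"offset": [0.7, 0.3, 70], "roll": 0, "hand": 60}
    - {"offset": [0.7, 0.3, 86], "roll": 0, "hand": 60}
    - {"offset": [0.7, 0.3, 88], "roll": 0, "hand": 50}
    - {"offset": [0.7, 0.3, 88], "roll": 0, "hand": 30}
    - {"offset": [0.7, 0.3, 88], "roll": 0, "hand": 0}
    - {"offset": [0.7, 0.3, 88], "roll": 0, "hand": 0}
    - {"offset": [0.7, 0.3, 88], "roll": 0, "hand": 0}
    - {"offset": [0.7, 0.3, 88], "roll": 0, "hand": 0}
    - {"offset": [0.7, 0.3, 88], "roll": 0, "hand": 0}
    - {"offset": [0.7, 0.3, 88], "roll": 0, "hand": 0}

```text
clock: 21.0
tool_pos: [0.5569, 0.1514, 0.1312]
orientation: [-179.9, -0.1, -12.1]
force: [-0.4, 0.1, 3.5]
opening: 0.0213
```

Request:
jog_arm:
  motion:
    - {"offset": [0, 0, 0], "roll": 0, "hand": 0}
    - {"offset": [0, 0, -5], "roll": 0, "hand": 0}
    - {"offset": [0, 0, -15], "roll": 0, "hand": 0}
    - {"offset": [0, 0, -30], "roll": 0, "hand": 0}
    - {"offset": [0, 0, -50], "roll": 0, "hand": 0}
    - {"offset": [0, 0, -75], "roll": 0, "hand": 0}
    - {"offset": [0, 0, -95], "roll": 0, "hand": 0}
    - {"offset": [0, 0, -105], "roll": 0, "hand": 0}
    - {"offset": [0, 0, -105], "roll": 0, "hand": 0}
    - {"offset": [0, 0, -105], "roll": 0, "hand": 0}

```text
clock: 21.83
tool_pos: [0.556, 0.1511, 0.235]
orientation: [-180.0, 0.0, -12.1]
force: [0.2, -0.1, -2.7]
opening: 0.0214
```

Request:
jog_arm:
  motion:
    - {"offset": [-2, 20, 0], "roll": 0, "hand": 0}
    - {"offset": [-4, 50, 0], "roll": 0, "hand": 0}
    - {"offset": [-6, 88, 0], "roll": 0, "hand": 0}
    - {"offset": [-8, 126, 0], "roll": 0, "hand": 0}
    - {"offset": [-10, 164, 0], "roll": 0, "hand": 0}
    - {"offset": [-12, 202, 0], "roll": 0, "hand": 0}
    - {"offset": [-14, 240, 0], "roll": 0, "hand": 0}
    - {"offset": [-16, 278, 0], "roll": 0, "hand": 0}
    - {"offset": [-18, 316, 0], "roll": 0, "hand": 0}
    - {"offset": [-20, 352, 0], "roll": 0, "hand": 0}
    - {"offset": [-22, 380, 0], "roll": 0, "hand": 0}
    - {"offset": [-22, 395, 0], "roll": 0, "hand": 0}
    - {"offset": [-22, 399, 0], "roll": 0, "hand": 0}
    - {"offset": [-22, 399, 0], "roll": 0, "hand": 0}
    - {"offset": [-22, 399, 0], "roll": 0, "hand": 0}
    - {"offset": [-22, 399, 0], "roll": 0, "hand": 0}

```text
clock: 23.17
tool_pos: [0.4513, -0.2337, 0.2347]
orientation: [-180.0, 0.1, -12.0]
force: [1.0, 0.2, -1.2]
opening: 0.0216
```

```bash
python3 - <<'E'
from h import *
o=ctrl.get_obs(); print(o['clock'],o['tool_pos'],o['orientation'],o['opening'],o['force'])
i,K,C=snap('wrist','w9'); T=toolT(); TC=np.linalg.inv(T)@C
p=proj(K,C,np.array([.4994,-.2448,.062])); q=proj(K,C,np.array([.5776,-.2616,.062])); print(p,q)
g=cv2.cvtColor(i,cv2.COLOR_RGB2GRAY)
for r in (p,q):
    x0,y0=int(r[0])-14,max(0,int(r[1])-14); sub=cv2.resize(g[y0:y0+28,x0:x0+28],None,fx=8,fy=8,interpolation=cv2.INTER_CUBIC)
    for ct in cv2.findContours((sub<190).astype(np.uint8),0,1)[0]:
        if len(ct)>100:
            e=cv2.fitEllipse(ct); c=(x0+(e[0][0]+.5)/8-.5,y0+(e[0][1]+.5)/8-.5)
            print('hole px',np.round(c,2),np.array(e[1])/8,'world',onplane(K,C,c,.062).round(4),'tool',(np.linalg.inv(T)@np.append(onplane(K,C,c,.062),1)*1000).round(1))
cv2.imwrite('pics/w9c.png',np.hstack([cv2.resize(i[20:220,150:350],(500,500),interpolation=cv2.INTER_CUBIC)])[:,:,::-1])
E
```

```text
23.1667 [ 0.45132399 -0.23368939  0.23465722] [-1.79992702e+02  5.95634788e-02 -1.20446949e+01] 0.021614939164939884 [ 0.96998074  0.21519062 -1.15851074]
[255.68889184 129.93046411] [255.82387241  45.95844644]
hole px [254.94 129.35] [14.2941618  14.51386261] world [ 0.5001 -0.2442  0.062 ] tool [4.990e+01 3.000e-01 1.728e+02 1.000e+03]
hole px [254.88  45.17] [15.68395805 17.14577675] world [ 0.5785 -0.2609  0.062 ] tool [1.300e+02 3.000e-01 1.728e+02 1.000e+03]
```

View pics/w9c.png

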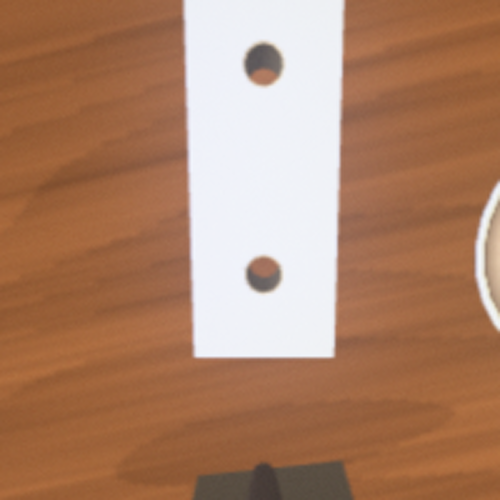

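Both rest holes are empty, a at (255,129) and b at (255,45), and hole a measures where the rest's corners put it. I'll lower the drift into hole a.

Request:
jog_arm:
  motion:
    - {"offset": [20, 0.5, 0], "roll": 0, "hand": 0}
    - {"offset": [45, 0.5, 10], "roll": 0, "hand": 0}
    - {"offset": [51.5, 0.5, 35], "roll": 0, "hand": 0}
    - {"offset": [51.5, 0.5, 65], "roll": 0, "hand": 0}
    - {"offset": [51.5, 0.5, 85], "roll": 0, "hand": 0}
    - {"offset": [51.5, 0.5, 92], "roll": 0, "hand": 0}
    - {"offset": [51.5, 0.5, 95], "roll": 0, "hand": 0}
    - {"offset": [51.5, 0.5, 98], "roll": 0, "hand": 0}
    - {"offset": [51.5, 0.5, 101], "roll": 0, "hand": 0}
    - {"offset": [51.5, 0.5, 104], "roll": 0, "hand": 0}
    - {"offset": [51.5, 0.5, 104], "roll": 0, "hand": 0}
    - {"offset": [51.5, 0.5, 104], "roll": 0, "hand": 0}

```text
clock: 24.22
tool_pos: [0.502, -0.2457, 0.1319]
orientation: [-180.0, -0.1, -12.1]
force: [0.0, -0.5, -0.8]
opening: 0.0214
```

Request:
jog_arm:
  motion:
    - {"offset": [0, 0, 4], "roll": 0, "hand": 0}
    - {"offset": [0, 0, 8], "roll": 0, "hand": 0}
    - {"offset": [0, 0, 12], "roll": 0, "hand": 0}
    - {"offset": [0, 0, 16], "roll": 0, "hand": 0}
    - {"offset": [0, 0, 20], "roll": 0, "hand": 0}
    - {"offset": [0, 0, 23], "roll": 0, "hand": 0}
    - {"offset": [0, 0, 26], "roll": 0, "hand": 0}
    - {"offset": [0, 0, 26], "roll": 0, "hand": 0}
    - {"offset": [0, 0, 26], "roll": 0, "hand": 0}

```text
clock: 24.97
tool_pos: [0.5016, -0.2457, 0.1051]
orientation: [180.0, 0.0, -12.1]
force: [-0.3, -1.0, -1.4]
opening: 0.0216
```

Request:
jog_arm:
  motion:
    - {"offset": [0, 0, 2], "roll": 0, "hand": 0}
    - {"offset": [0, 0, 4], "roll": 0, "hand": 0}
    - {"offset": [0, 0, 6], "roll": 0, "hand": 0}
    - {"offset": [0, 0, 8], "roll": 0, "hand": 0}
    - {"offset": [0, 0, 10], "roll": 0, "hand": 0}
    - {"offset": [0, 0, 12], "roll": 0, "hand": 0}
    - {"offset": [0, 0, 13.5], "roll": 0, "hand": 0}
    - {"offset": [0, 0, 13.5], "roll": 0, "hand": 0}
    - {"offset": [0, 0, 13.5], "roll": 0, "hand": 0}

```text
clock: 25.72
tool_pos: [0.5016, -0.2457, 0.0917]
orientation: [180.0, 0.0, -12.1]
force: [-0.3, -0.7, -1.4]
opening: 0.0215
```

Request:
jog_arm:
  motion:
    - {"offset": [0, 0, 0.7], "roll": 0, "hand": 0}
    - {"offset": [0, 0, 1.4], "roll": 0, "hand": 0}
    - {"offset": [0, 0, 2.1], "roll": 0, "hand": 0}
    - {"offset": [0, 0, 2.5], "roll": 0, "hand": 0}
    - {"offset": [0, 0, 2.5], "roll": 0, "hand": 0}
    - {"offset": [0, 0, 2.5], "roll": 0, "hand": 0}

```text
clock: 26.22
tool_pos: [0.5019, -0.2457, 0.0902]
orientation: [180.0, -0.0, -12.1]
force: [-1.4, 1.4, 7.1]
opening: 0.0216
```

Seated, with 7 N upward at the expected height. I'll release and rise clear.

Request:
jog_arm:
  motion:
    - {"offset": [0, 0, -1], "roll": 0, "hand": 30}
    - {"offset": [0, 0, -1], "roll": 0, "hand": 45}
    - {"offset": [0, 0, -1], "roll": 0, "hand": 60}
    - {"offset": [0, 0, -1], "roll": 0, "hand": 60}
    - {"offset": [0, 0, -1], "roll": 0, "hand": 60}
    - {"offset": [0, 0, -20], "roll": 0, "hand": 60}
    - {"offset": [0, 0, -55], "roll": 0, "hand": 60}
    - {"offset": [0, 0, -90], "roll": 0, "hand": 60}
    - {"offset": [-10, 0, -125], "roll": 0, "hand": 60}
    - {"offset": [-35, 0, -145], "roll": 0, "hand": 60}
    - {"offset": [-50, 0, -149], "roll": 0, "hand": 60}
    - {"offset": [-50, 0, -149], "roll": 0, "hand": 60}
    - {"offset": [-50, 0, -149], "roll": 0, "hand": 60}
    - {"offset": [-50, 0, -149], "roll": 0, "hand": 60}

```text
clock: 27.38
tool_pos: [0.453, -0.2352, 0.238]
orientation: [-180.0, 0.0, -12.1]
force: [0.6, -1.0, -0.6]
opening: 0.06
```

```bash
python3 - <<'E'
from h import *
o=ctrl.get_obs(); print(o['clock'],o['tool_pos'],o['orientation'],o['opening'],o['force'])
i,K,C=snap('wrist','w10'); s,Ks,Cs=snap('side','s10'); c=snap('scene','c10')[0]
f=lambda a:cv2.resize(a,(400,400),interpolation=cv2.INTER_CUBIC)
h=lambda a:cv2.resize(a,(400,200),interpolation=cv2.INTER_CUBIC)
cv2.imwrite('pics/w10c.png',np.hstack([f(i[20:220,150:350]),np.vstack([h(s[225:275,250:350]),h(s[135:185,225:325])])])[:,:,::-1])
for p in ('side',): 
  a=load('side0')[0].astype(int); d=np.abs(a-s).max(2)
  for n,X in (('bowl',(.478,-.399,.045)),('mill',(.735,-.185,.1)),('pan',(.53,.492,.08))):
    q=proj(Ks,Cs,np.array(X)).astype(int); print(n,q,(d[q[1]-12:q[1]+12,q[0]-12:q[0]+12]>40).mean())
E
```

```text
27.3833 [ 0.4529647  -0.23520899  0.23795521] [-1.79999700e+02  8.96497080e-03 -1.20750908e+01] 0.059966055308809246 [ 0.64904706 -1.00192516 -0.55041552]
bowl [290 299] 0.0
mill [335 204] 0.0
pan [206 109] 0.0
```

View pics/w10c.png

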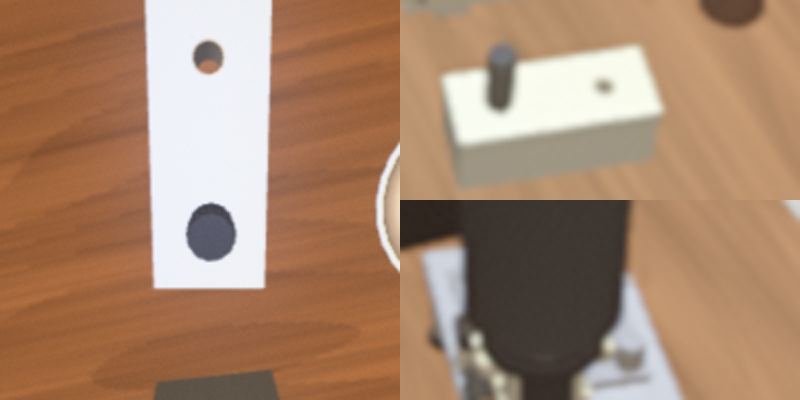

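```bash
python3 -c "
from h import *
order.close_job(); print(ctrl.get_obs()['clock'])"
```

```text
the job is handed in; nothing more can be done
the job is handed in; nothing more can be done
```

The job is done and handed in, at about 27 s of the 72 s allowed; no verdict is reported.

- **Drift home:** I put the drift into the corner hole opposite the fitted bolt. The bed's hole was only about 2 mm off, so the taper swung the frame as it went down. Side forces stayed under about 5 N, and it seated with 9 N.
- **Bolt home:** With the drift still in, the bolt went freely into the other hole and seated with about 6 N.
- **Drift back in the rest:** I drew the drift and set it fully down in the nearer hole of the smallest rest, where it seated with 7 N.

**Last checks:**
- The drift stands upright in the rest as it did at the start.
- The side view shows no change at the bowl, mill or saucepan.
- The gripper is open and well clear of everything.
- The bolt looked flush in its place before I drew the drift. I couldn't look at it again afterwards, because the arm was in front of the side camera.
- One reading disagreed: about 5 N upward showed while I was gripping the bolt in the rest, with no cause I could find. It was gone once the bolt was lifted.

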